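Make up a hand inspection kit and a microscope kit

ROBOT

A 7-joint arm with a two-finger parallel gripper is mounted at the origin on a cart in front of the work surface, level with it; the furniture and walls round the work are solid. World frame = base frame: x ahead of the robot, y to its left, z up, the work surface at z = 0. Lengths are in m, angles in rad, forces in N, time in s.
With the tool pointing down it reaches from about 0.4 to 0.85 m from the base axis. Payload 10.4 kg.
Tool frame: the origin (TCP) lies at the centre of the arm's flange, where the gripper is bolted on; the fingertips stand 182 mm ahead of it and the grasp point (between the pads) lies r.grasp_offset ahead of it (r.grasp_offset is the distance from the TCP to the grasp point, in m); z points along the fingers, y is the line along which they close (so a half turn about z gives the same grasp; the last joint's range is limited). The gripper opens to 87 mm and grips with 3 to 60 N. Pads are 19 mm wide; open, the fingers measure 117 mm over their backs; the gripper's body (75 mm by 190 mm) begins 51 mm behind the grasp point.
Start: joints at [-1.246, 0.332, -0.065, 1.46, 0.022, 1.35, -0.088], TCP at [0.213, 0.588, 0.405] pointing down, gripper open.
Joint ranges: [-2.6, 2.6], [-0.5, 2.12], [-1.47, 1.34], [0.16, 2.42], [-1.27, 4.41], [0.06, 2.06], [-2.6, 2.6]. Speed limits (rad/s): [2.22, 2.22, 2.79, 2.79, 3.14, 3.14, 3.14].

INTERFACE

Orientations are given as a unit quaternion [x, y, z, w].
In Python, from bench import status, vision, job, spotter, r gives the robot as it stands. The module is installed in compiled form; this text tells all that it offers.
- The arm moves only by the tool play_rows, never from a script. Its argument "series" is a list of rows, each a list of 6 numbers: the shift along the tool's x, y, z each as a share of 150 mm, from -1 to 1, then the turn, a rotation vector about the tool's x, y, z each as a share of 30 degrees, from -1 to 1. In form: [[x, y, z, ax, ay, az], ...]. A call has 1 to 5 rows; each row is the pose to reach, as a shift and turn from the pose commanded when the call began, along the tool's axes at that moment; what a row does not reach only later rows make up. A row lasts 1/10 s, in which the tool goes at most 50 mm and 8.59 degrees, less where a joint would pass 70% of its speed; a pose out of reach is approached as far as the arm can. A call with a number of a shift or a turn outside -1 to 1 is refused whole. A call with a gripper value outside its range is refused whole. "fingers" is the opening, from -1 (shut) to 1 (fully open), set as the call begins (left out, the last holds). The fingers move at their own pace and stop on an object; "squeeze" is the grip in N (left out, the last holds). Time passes only in rows, so rows that repeat a pose let the fingers close. It gives the time, the measured TCP pose, the force, the opening and the grip force at its end, in the units of the state.
- status.read_state(): the state, without advancing time (a new reading comes with each control period).
- vision.camera(name): name is "scene" or "top" or "wrist"; returns the picture (480x640x3 uint8, blue, green, red); there is no depth.
- vision.calibration(name): a dict with "fx", "fy", "cx", "cy" (pixels), "rvec" (rotation vector, rad) and "tvec" (3), from world to camera coordinates, as OpenCV has them; the wrist camera has in their place "T_tool_cam" (4x4, takes a point from camera to tool coordinates, whose origin is the TCP and whose axes are the flange's). Camera axes: x right, y down, z forward; pixel columns grow to the right and rows downward; lengths in m; the calibration is good to about 2 mm. The wrist camera is an equidistant fisheye: a pixel r from the principal point sees the ray r / f radians off the axis. A picture is of the moment at which its call begins: read the wrist's pose just before it. calibration takes no time and is no camera call.
- job.close_job(): hands the job in; it is judged then, once.
Trained networks look in the newest picture that a camera, given by its name, has taken for a name from the list of things; names that differ only in an ending like _2 or _b are one class to them, and where a whole thing is asked for, a point or a joint stands for the part that bears it (a point fixed in the world has none). Each returns a list of dicts, best first, with "conf" (0 to 1); they miss things now and then, are a little off and sometimes report something else, mostly with a low value. They report only what shows in the picture. A call takes as long as a camera call.
- spotter.boxes_of(camera, name): "point" ([x, y, z] in m, in world coordinates, good to about 4 mm: the middle of the surface that is visible of it).
- spotter.regions_of(camera, name): "pixels" (480x640 bool, what is visible of it).
The state is a dict: "time": time; "joint_positions": joint angles; "joint_vel": joint speeds; "joint_torque": joint torques, N m; "ee_pos": TCP position; "eef_rot": TCP orientation; "ft_force": force on the tool from outside, world axes, zero at the start; "torque": the same for the moment, N m; "width": finger opening in m; "grip_force": force on a finger pad.
Only numpy, scipy, OpenCV 4.12 (cv2) and the standard library are available. Lean on these libraries where they do the work, as an engineer would, in place of code of your own. Each camera call takes 0.05 s, during which the arm holds its last target. There are 200 camera calls.

TASK

Make up the two kits from the stock on the desk, one thing to a compartment, each thing upright and flat on the compartment's floor: the small two-compartment tray gets the eye loupe and one specimen mount; the large three-compartment tray gets the other specimen mount and the microscope objective in its two square compartments and the folding hex key set in its long slot. It does not matter which of the two specimens goes to which tray, or which square compartment of a tray a thing takes. Leave the lens cap and the vial standing where they are.

Things in the scene. Friction and masses are not known exactly. Their poses are not given: they have to be found in the camera images.
- small_tray: small shallow white kit tray, fixed, 60 (x) by 120 mm (y), with TWO square compartments, 52 x 52 mm inside, grey floors, centres at x = 0, y = +30 and -30 mm. Origin: centre of its underside. Compartment floors 3 mm, wall tops 9 mm above the worktop; walls 4 mm, rib between squares 8 mm thick. A finger lip juts 9 mm from each y end. Left or right of the stock, yaw within 20 degrees of 0.
- large_tray: large kit tray of the same make and heights, fixed, 112 (x) by 120 mm (y), with THREE compartments: two square ones, 52 x 52 mm inside, on the far side, centres at x = +26, y = +30 and -30 mm; one long slot on the robot's side, 48 (x) by 112 mm (y) inside, centre at x = -28, y = 0. Origin: centre of its underside. On the other side of the stock; yaw within 20 degrees of 0.
- specimen_a: black resin specimen mount: upright round puck, 31 mm diameter, 19 mm high, with a small pale chip in its top face. The two specimen mounts are interchangeable. Loose, stands on the worktop. Origin: centre of the underside; z up.
- specimen_b: black resin specimen mount: upright round puck, 31 mm diameter, 17 mm high, with a small pale chip in its top face. The two specimen mounts are interchangeable. Loose, stands on the worktop. Origin: centre of the underside; z up.
- loupe: eye loupe: black barrel, wide end down, standing upright, 35 mm across at the foot with a pale ring, narrower above with a glass lens on top, 31 mm high. From 8 mm up the fingers meet a square barrel 22 mm wide, sides along its x and y axes; these are within 12 degrees of the world's at the start. Loose. Origin: centre of the underside; z up.
- objective: spare microscope objective: white and black barrel with a thin yellow ring, standing upright, 33 mm diameter, 46 mm high. Loose, about 160 g. Origin: centre of the underside; z up.
- hex_keys: folding hex key set: flat red bar lying on the worktop, 90 mm long (its y axis), 22 mm wide (its x axis), 17 mm high, length within 23 degrees of the world's y at the start. Grasp across the width. Loose. Origin: centre of the underside; z up.
- lens_cap: black lens cap, flat disc 53 mm diameter, 13 mm high, among the stock; belongs to no kit and stays where it is. Loose. Origin: centre of the underside.
- vial: glass vial with a white screw cap, upright, 23 mm diameter, 48 mm high, among the stock; belongs to no kit and stays where it is. Loose, easily knocked over. Origin: centre of the underside.

How it is judged:
At the end, for the whole second after the job is handed in: Loupe and one specimen in the small tray; other specimen, objective (square compartments) and hex keys (slot) in the large one; each within 14 mm of its compartment's centre in the tray's x and y, within 3.5 mm of the floor, upright to 0.15 rad, released, at rest; one per compartment (x of loupe in the frame of small_tray between -0.014 and 0.014 m and y of loupe in the frame of small_tray between -0.044 and 0.044 m and (y of loupe in the frame of small_tray above 0.016 m or y of loupe in the frame of small_tray below -0.016 m) and z of loupe in the frame of small_tray between 0 and 0.0065 m and angle between each of loupe, objective, hex_keys's own z axis and vertical below 0.15 rad and linear speed of each of loupe, objective, hex_keys below 0.02 m/s and angular speed of each of loupe, objective, hex_keys below 0.3 rad/s and x of objective in the frame of large_tray between 0.012 and 0.04 m and y of objective in the frame of large_tray between -0.044 and 0.044 m and (y of objective in the frame of large_tray above 0.016 m or y of objective in the frame of large_tray below -0.016 m) and z of objective in the frame of large_tray between 0 and 0.0065 m and x of hex_keys in the frame of large_tray between -0.042 and -0.014 m and y of hex_keys in the frame of large_tray between -0.014 and 0.014 m and z of hex_keys in the frame of large_tray between 0 and 0.0065 m and ((x of specimen_a in the frame of small_tray between -0.014 and 0.014 m and y of specimen_a in the frame of small_tray between -0.044 and 0.044 m and (y of specimen_a in the frame of small_tray above 0.016 m or y of specimen_a in the frame of small_tray below -0.016 m) and z of specimen_a in the frame of small_tray between 0 and 0.0065 m and angle between each of specimen_a, specimen_b's own z axis and vertical below 0.15 rad and linear speed of each of specimen_a, specimen_b below 0.02 m/s and angular speed of each of specimen_a, specimen_b below 0.3 rad/s and x of specimen_b in the frame of large_tray between 0.012 and 0.04 m and y of specimen_b in the frame of large_tray between -0.044 and 0.044 m and (y of specimen_b in the frame of large_tray above 0.016 m or y of specimen_b in the frame of large_tray below -0.016 m) and z of specimen_b in the frame of large_tray between 0 and 0.0065 m) or (x of specimen_b in the frame of small_tray between -0.014 and 0.014 m and y of specimen_b in the frame of small_tray between -0.044 and 0.044 m and (y of specimen_b in the frame of small_tray above 0.016 m or y of specimen_b in the frame of small_tray below -0.016 m) and z of specimen_b in the frame of small_tray between 0 and 0.0065 m and angle between each of specimen_b, specimen_a's own z axis and vertical below 0.15 rad and linear speed of each of specimen_b, specimen_a below 0.02 m/s and angular speed of each of specimen_b, specimen_a below 0.3 rad/s and x of specimen_a in the frame of large_tray between 0.012 and 0.04 m and y of specimen_a in the frame of large_tray between -0.044 and 0.044 m and (y of specimen_a in the frame of large_tray above 0.016 m or y of specimen_a in the frame of large_tray below -0.016 m) and z of specimen_a in the frame of large_tray between 0 and 0.0065 m))); the robot touches nothing.
It fails at once if the lens cap is moved more than 25 mm from where it stood (distance of lens_cap from where it was at the start of the episode above 0.025 m).
It fails at once if the vial is moved more than 25 mm from where it stood (distance of vial from where it was at the start of the episode above 0.025 m).
It fails at once if the vial is knocked over (angle between vial's own z axis and vertical above 0.5 rad).
It also fails if it takes over 125 s, if anything falls off the work surface, if the arm or the gripper's body presses on something with over 40 N, if the wrist force passes 120 N, or if a joint passes its speed limit or range.

## Working session

There is one attempt and no reset: what is moved stays moved. The work goes in short steps, Python scripts to look and compute and a tool call to move; the robot and the scene stay as the last step left them, time stands still between calls to the robot, and variables do not carry over. Pictures are saved under pics/ and viewed, at most 14 in all, crops included, and the job is handed in when it is done.

Besides the shell and the picture viewer there is one more tool, called after "Request:" in YAML: its name, and indented under it one key for each argument. play_rows: Moves the arm, as the interface text tells. Shift numbers are shares of 150 mm and turn numbers shares of 30 degrees, none past 1 either way. Its arguments: {"type":"object","properties":{"series":{"type":"array","items":{"type":"array","items":{"type":"number"}}},"fingers":{"type":"number"},"squeeze":{"type":"number"}},"required":["series"]}

```bash
mkdir -p pics; python3 - <<'E'
from bench import status, vision, job, spotter, r
import cv2
s=status.read_state(); print({k:s[k] for k in('time','ee_pos','eef_rot','width')}, r.grasp_offset)
for c in('top','scene'):
    cv2.imwrite(f'pics/{c}0.png',vision.camera(c))
    for n in['small_tray','large_tray','specimen_a','loupe','objective','hex_keys','lens_cap','vial']:
        print(c,n,[([round(float(v),4) for v in d['point']],round(d['conf'],2)) for d in spotter.boxes_of(c,n)][:4])
E
```

```text
{'time': 0.0, 'ee_pos': array([0.21295344, 0.58746451, 0.40399398]), 'eef_rot': array([ 1.73002234e-01,  9.84921196e-01, -6.74659855e-04, -9.63947853e-05]), 'width': 0.08702554438020345} 0.1635
top small_tray [([0.5429, -0.2804, -0.001], 0.7)]
top large_tray [([0.5129, 0.2767, 0.0029], 0.91)]
top specimen_a [([0.5603, 0.1026, 0.0206], 0.55), ([0.5647, -0.1129, 0.0188], 0.52)]
top loupe [([0.6713, -0.1123, 0.0236], 0.53), ([0.5697, -0.0083, 0.0451], 0.41)]
top objective [([0.6702, 0.1129, 0.0401], 0.65)]
top hex_keys [([0.4551, -0.1078, 0.0119], 0.75)]
top lens_cap [([0.459, 0.116, 0.011], 0.64)]
top vial [([0.5618, -0.1125, 0.0196], 0.33)]
scene small_tray [([0.5409, -0.2749, 0.0041], 0.97)]
scene large_tray [([0.5116, 0.2821, 0.0033], 0.75)]
scene specimen_a [([0.5399, -0.2722, 0.0016], 0.65), ([0.556, 0.1102, 0.0184], 0.52), ([0.554, -0.11, 0.0132], 0.5)]
scene loupe [([0.6679, -0.1059, 0.012], 0.51)]
scene objective [([0.6621, 0.122, 0.0283], 0.88), ([0.5119, 0.2811, 0.0033], 0.68)]
scene hex_keys [([0.4554, -0.1019, 0.0117], 0.79)]
scene lens_cap [([0.4512, 0.1177, 0.0131], 0.68)]
scene vial [([0.5639, -0.0011, 0.0268], 0.82)]
```

```bash
cat > h.py <<'E'
from bench import status, vision, job, spotter, r
import numpy as np, cv2
from scipy.spatial.transform import Rotation as R
def back(c,px,z):
    k=vision.calibration(c); M=cv2.Rodrigues(np.array(k['rvec'],float))[0]; t=np.ravel(k['tvec'])
    px=np.asarray(px,float).reshape(-1,2)
    d=np.c_[(px[:,0]-k['cx'])/k['fx'],(px[:,1]-k['cy'])/k['fy'],np.ones(len(px))]@M
    o=-M.T@t
    return o+d*((z-o[2])/d[:,2])[:,None]
def rect(mask,c,z):
    m=mask.astype(np.uint8); cs=max(cv2.findContours(m,0,2)[0],key=cv2.contourArea)
    w=back(c,cs,z)[:,:2].astype(np.float32)*1000
    (x,y),(a,b),an=cv2.minAreaRect(w)
    return np.round([x,y,a,b,an],1)
def plan(x,y,yaw,z):
    """move so that grasp point gets to x,y,z (world), closing line (tool y) at angle yaw deg (world, mod 180)"""
    s=status.read_state(); q=R.from_quat(s['eef_rot']); M=q.as_matrix()
    cur=np.degrees(np.arctan2(M[1,1],M[0,1])); dy=(yaw-cur+90)%180-90
    v=np.array([np.cos(np.radians(yaw)),np.sin(np.radians(yaw)),0])
    if v@M[:,1]<0: v=-v
    T=np.c_[np.cross(v,[0,0,-1]),v,[0,0,-1]]
    d=M.T@(np.array([x,y,z+r.grasp_offset])-s['ee_pos'])/.15
    a=(q.inv()*R.from_matrix(T)).as_rotvec()/np.radians(30)
    print('t%.2f'%s['time'],'row',np.round(d,3),np.round(a,3),'yawnow %.1f'%cur,'j7 %.2f'%s['joint_positions'][6])
E
python3 - <<'E'
from h import *
vision.camera('top')
k=vision.calibration('top'); M=cv2.Rodrigues(np.array(k['rvec'],float))[0]; print('campos',-M.T@np.ravel(k['tvec']))
for n,z in[('small_tray',.009),('large_tray',.009),('specimen_a',.018),('loupe',.031),('objective',.046),('hex_keys',.017),('lens_cap',.013),('vial',.048)]:
    for d in spotter.regions_of('top',n)[:3]: print(n,round(d['conf'],2),rect(d['pixels'],'top',z), np.argwhere(d['pixels']).mean(0)[::-1].round())
plan(.56,.10,90,.15)
E
```

```text
campos [ 0.51235801 -0.01625316  1.04068849]
small_tray 0.68 [ 543.7 -278.7  137.2   58.9   88.1] [439. 249.]
specimen_a 0.63 [516.1 272.4 114.1 137.8  10.8] [189. 264.]
specimen_a 0.59 [565.1 105.6  30.9  28.7  89.5] [265. 242.]
specimen_a 0.47 [ 563.  -114.5   29.5   29.7   44.3] [365. 241.]
loupe 0.74 [564.4 103.   30.9  27.6  44.7] [265. 242.]
loupe 0.58 [ 671.8 -108.4   30.6   28.6   89.4] [362. 191.]
objective 0.73 [670.6 110.7  33.9  30.5  44.5] [261. 192.]
objective 0.62 [ 560.5 -110.8   23.5   25.7   89.2] [365. 242.]
hex_keys 0.54 [ 456.6 -105.2   83.1   21.5   67.8] [362. 290.]
lens_cap 0.8 [459.6 114.2  50.7  50.4  89.8] [262. 290.]
t1.35 row [-3.283 -2.268  0.608] [ 0.    -0.    -0.664] yawnow 70.1 j7 -0.09
```

View pics/top0.png

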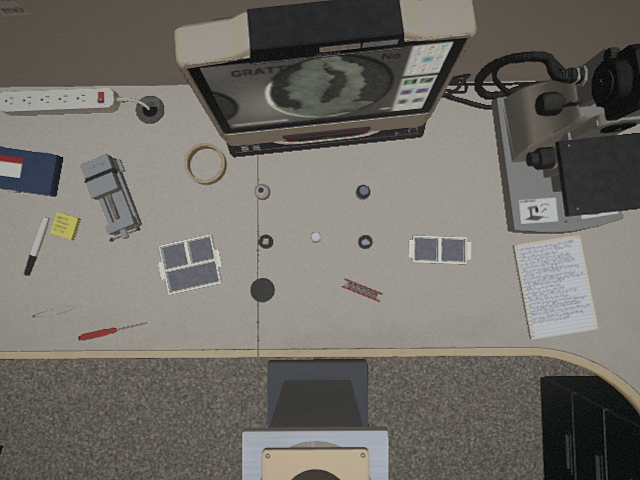

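The top picture shows the large tray at (189,264) and the small one at (440,249). The pucks are at (265,242) and (365,242), the objective at (262,191), the loupe at (363,191), the vial at (316,237), the cap at (262,290) and the hex set at (362,290). All agree with the networks, so I'm moving to a hover over the left puck.

Request:
play_rows:
  series:
    - [-0.82,-0.567,0,0,0,0]
    - [-0.82,-0.567,0,0,0,0]
    - [-0.82,-0.567,0,0,0,0]
    - [-0.82,-0.567,0,0,0,0]

```text
time: 1.75
ee_pos: [0.305, 0.4603, 0.4054]
eef_rot: [0.178, 0.984, -0.0, 0.001]
ft_force: [0.1, 1.1, 0.8]
width: 0.0865
grip_force: 0.0
```

Request:
play_rows:
  series:
    - [-0.82,-0.567,0,0,0,0]
    - [-0.82,-0.567,0,0,0,0]
    - [-0.82,-0.567,0,0,0,0]
    - [-0.82,-0.567,0,0,0,0]

```text
time: 2.15
ee_pos: [0.3906, 0.3379, 0.4053]
eef_rot: [0.178, 0.984, -0.0, 0.001]
ft_force: [-0.2, 0.5, -0.1]
width: 0.0871
grip_force: 0.0
```

Request:
play_rows:
  series:
    - [-0.82,-0.567,0,0,0,0]
    - [-0.82,-0.567,0,0,0,0]
    - [-0.82,-0.567,0,0,0,0]
    - [-0.82,-0.567,0,0,0,0]

```text
time: 2.55
ee_pos: [0.4763, 0.2156, 0.4051]
eef_rot: [0.178, 0.984, -0.001, 0.001]
ft_force: [-0.4, 0.8, 0.4]
width: 0.087
grip_force: 0.0
```

Request:
play_rows:
  series:
    - [-0.82,-0.567,0,0,0,0]
    - [-0.82,-0.567,0,0,0,0]
    - [-0.82,-0.567,0,0,0,0]
    - [-0.82,-0.567,0,0,0,0]

```text
time: 2.95
ee_pos: [0.5621, 0.0934, 0.4049]
eef_rot: [0.178, 0.984, -0.001, 0.001]
ft_force: [-1.7, -0.2, -0.1]
width: 0.0871
grip_force: 0.0
```

Request:
play_rows:
  series:
    - [0,0,0.3,0,0,-1]
    - [0,0,0.3,0,0,-1]
    - [0,0,0.3,0,0,-1]
    - [0,0,0.3,0,0,-1]
    - [0,0,0.3,0,0,-1]

```text
time: 3.45
ee_pos: [0.5596, 0.1004, 0.3597]
eef_rot: [-0.088, 0.996, 0.0, 0.0]
ft_force: [-0.7, 0.1, 0.1]
width: 0.0872
grip_force: 0.0
```

```bash
cat >> h.py <<'E'
def wrist(names):
    """masks in wrist picture -> world at height z"""
    s=status.read_state(); im=vision.camera('wrist'); k=vision.calibration('wrist')
    M=R.from_quat(s['eef_rot']).as_matrix(); T=np.array(k['T_tool_cam'])
    def wb(px,z):
        px=np.asarray(px,float).reshape(-1,2); u=(px[:,0]-k['cx'])/k['fx']; v=(px[:,1]-k['cy'])/k['fy']
        th=np.hypot(u,v); sc=np.sin(th)/np.maximum(th,1e-9)
        d=np.c_[u*sc,v*sc,np.cos(th)]@T[:3,:3].T@M.T; o=M@T[:3,3]+s['ee_pos']
        return o+d*((z-o[2])/d[:,2])[:,None]
    for n,z in names:
        for d in spotter.regions_of('wrist',n)[:3]:
            cs=max(cv2.findContours(d['pixels'].astype(np.uint8),0,2)[0],key=cv2.contourArea)
            (x,y),(a,b),an=cv2.minAreaRect(wb(cs,z)[:,:2].astype(np.float32)*1000)
            print(n,round(d['conf'],2),np.round([x,y,a,b,an],1),np.argwhere(d['pixels']).mean(0)[::-1].round())
    return im
E
python3 - <<'E'
from h import *
im=wrist([('specimen_a',.018),('objective',.046),('large_tray',.009),('lens_cap',.013)])
cv2.imwrite('pics/w1.png',im)
plan(.563,.104,100.8,.027)
E
```

```text
specimen_a 0.93 [ 560.4 -109.4   30.5   39.6   22.9] [106. 187.]
specimen_a 0.86 [564.  105.4  33.1  30.4  10.1] [322. 226.]
objective 0.59 [642.3 107.1   5.1  17.   10.3] [308. 328.]
large_tray 0.63 [517.2 274.3 112.1 137.9  12.1] [493. 207.]
lens_cap 0.96 [459.2 113.5  52.3  51.8  59.7] [352. 111.]
lens_cap 0.46 [660.  109.9   5.7  17.9  10.3] [309. 327.]
t3.70 row [-0.027  0.021  1.129] [ 0.     0.    -0.027] yawnow 100.0 j7 1.55
```

View pics/w1.png

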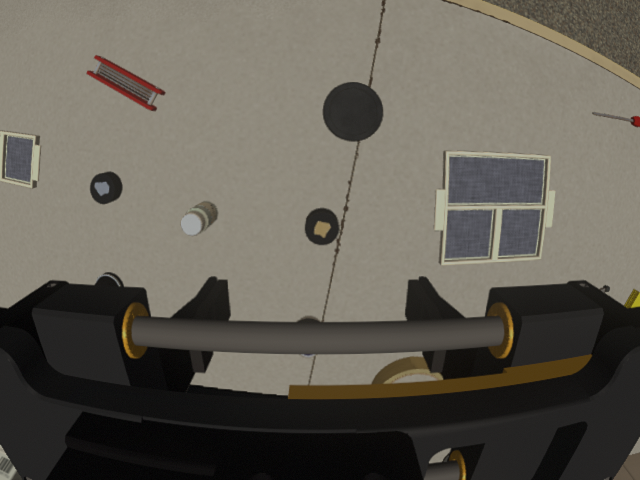

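Wrist view: left puck at (322,226), cap at (352,111) and large tray at (493,207), consistent with the top view. I'll descend and grip.

Request:
play_rows:
  series:
    - [-0.034,0.028,0.3,0,0,0]
    - [-0.034,0.028,0.6,0,0,0]
    - [-0.034,0.028,0.8,0,0,0]
    - [-0.034,0.028,0.9,0,0,0]
    - [-0.034,0.028,0.9,0,0,0]

```text
time: 4.2
ee_pos: [0.5633, 0.1051, 0.2232]
eef_rot: [-0.088, 0.996, -0.0, -0.002]
ft_force: [-0.2, 0.9, 0.9]
width: 0.087
grip_force: 0.0
```

Request:
play_rows:
  series:
    - [0,0,0.12,0,0,0]
    - [0,0,0.23,0,0,0]
    - [0,0,0.23,0,0,0]
    - [0,0,0.23,0,0,0]

```text
time: 4.6
ee_pos: [0.5646, 0.1052, 0.1919]
eef_rot: [-0.088, 0.996, 0.0, 0.001]
ft_force: [-0.0, 0.5, 0.2]
width: 0.0873
grip_force: 0.0
```

Request:
play_rows:
  series:
    - [0,0,0,0,0,0]
    - [0,0,0,0,0,0]
    - [0,0,0,0,0,0]
    - [0,0,0,0,0,0]
    - [0,0,0,0,0,0]
  fingers: -1
  squeeze: 25

```text
time: 5.1
ee_pos: [0.5639, 0.1051, 0.1903]
eef_rot: [-0.088, 0.996, 0.0, 0.0]
ft_force: [-0.3, 0.7, 0.4]
width: 0.0546
grip_force: 0.0
```

Request:
play_rows:
  series:
    - [0,0,0,0,0,0]
    - [0,0,-0.1,0,0,0]
    - [0,0,-0.3,0,0,0]
    - [0,0,-0.4,0,0,0]
    - [0,0,-0.4,0,0,0]

```text
time: 5.6
ee_pos: [0.5649, 0.1052, 0.2533]
eef_rot: [-0.088, 0.996, 0.001, 0.002]
ft_force: [-1.1, 0.6, -1.3]
width: 0.0151
grip_force: 0.0
```

```bash
python3 - <<'E'
from h import *
plan(.5365,.3081,101.5,.0875)
E
```

```text
t5.60 row [-0.05   1.365  0.017] [ 0.002  0.01  -0.048] yawnow 100.1 j7 1.57
```

The fingers are slow (about 65 mm/s) and I lifted before they had closed. I'll reopen and repeat from a smaller opening.

Request:
play_rows:
  series:
    - [0,0,0,0,0,0]
    - [0,0,0,0,0,0]
    - [0,0,0,0,0,0]
    - [0,0,0,0,0,0]
    - [0,0,0,0,0,0]
  fingers: 0.3

```text
time: 6.1
ee_pos: [0.5638, 0.1051, 0.2498]
eef_rot: [-0.088, 0.996, -0.0, -0.0]
ft_force: [0.3, -0.9, 0.0]
width: 0.047
grip_force: 0.0
```

```bash
python3 - <<'E'
from h import *
im=wrist([('specimen_a',.018)])
cv2.imwrite('pics/w2.png',im)
plan(.564,.105,100.8,.0265)
E
```

```text
specimen_a 0.75 [563.3 104.7  35.3  30.5  10. ] [317. 262.]
specimen_a 0.68 [ 559.9 -106.7   30.9   44.9   21.2] [ 32. 205.]
t6.20 row [-0.001 -0.001  0.4  ] [ 0.    -0.001 -0.024] yawnow 100.1 j7 1.57
```

View pics/w2.png

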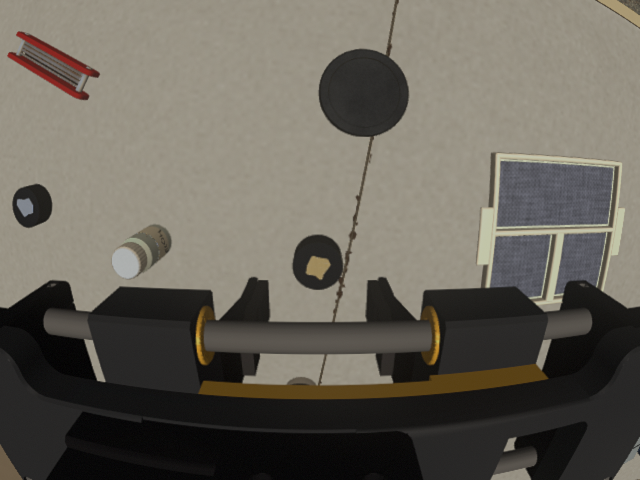

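The puck is undisturbed at (317,262), centred between the fingers.

Request:
play_rows:
  series:
    - [0,0,0.2,0,0,0]
    - [0,0,0.33,0,0,0]
    - [0,0,0.4,0,0,0]
    - [0,0,0.4,0,0,0]
    - [0,0,0.4,0,0,0]

```text
time: 6.7
ee_pos: [0.5642, 0.1051, 0.1909]
eef_rot: [-0.088, 0.996, 0.0, 0.0]
ft_force: [0.3, 0.3, 0.4]
width: 0.0565
grip_force: 0.0
```

Request:
play_rows:
  series:
    - [0,0,0,0,0,0]
    - [0,0,0,0,0,0]
    - [0,0,0,0,0,0]
    - [0,0,0,0,0,0]
    - [0,0,0,0,0,0]
  fingers: -1

```text
time: 7.2
ee_pos: [0.564, 0.1052, 0.1905]
eef_rot: [-0.088, 0.996, 0.0, 0.0]
ft_force: [-0.8, 0.2, 2.4]
width: 0.0301
grip_force: 25.0
```

Request:
play_rows:
  series:
    - [0,0,0,0,0,0]
    - [0,0,0,0,0,0]
    - [0,0,-0.1,0,0,0]
    - [0,0,-0.4,0,0,0]
    - [0,0,-0.4,0,0,0]

```text
time: 7.7
ee_pos: [0.5658, 0.1051, 0.2563]
eef_rot: [-0.088, 0.996, 0.001, 0.004]
ft_force: [0.6, 0.1, -0.0]
width: 0.03
grip_force: 25.0
```

```bash
python3 - <<'E'
from h import *
plan(.5365,.3081,101.5,.0875)
E
```

```text
t7.70 row [-0.043  1.366  0.037] [ 0.002  0.016 -0.049] yawnow 100.0 j7 1.57
```

Request:
play_rows:
  series:
    - [-0.025,0.3,0,0,0,-0.05]
    - [-0.025,0.6,0,0,0,-0.05]
    - [-0.025,0.7,0,0,0,-0.05]
    - [-0.025,0.7,0,0,0,-0.05]

```text
time: 8.1
ee_pos: [0.5483, 0.2123, 0.2507]
eef_rot: [-0.103, 0.995, 0.001, 0.0]
ft_force: [-0.6, -0.3, -1.2]
width: 0.0302
grip_force: 25.0
```

Request:
play_rows:
  series:
    - [-0.025,0.3,0,0,0,0]
    - [-0.025,0.5,0,0,0,0]
    - [-0.025,0.666,0,0,0,0]
    - [-0.025,0.666,0,0,0,0]
    - [-0.025,0.666,0,0,0,0]

```text
time: 8.6
ee_pos: [0.5334, 0.3066, 0.2504]
eef_rot: [-0.1, 0.995, -0.0, 0.0]
ft_force: [0.4, -0.4, -0.4]
width: 0.0302
grip_force: 25.0
```

```bash
python3 - <<'E'
from h import *
im=wrist([('large_tray',.009)])
cv2.imwrite('pics/w3.png',im)
plan(.5365,.3081,101.5,.0300)
E
```

```text
large_tray 0.81 [516.3 275.  110.3 136.9  12. ] [275. 207.]
large_tray 0.7 [558.5 311.   39.7  43.4  11.3] [317. 296.]
t8.70 row [-0.021  0.013  0.379] [-0.002  0.    -0.002] yawnow 101.4 j7 1.25
```

View pics/w3.png

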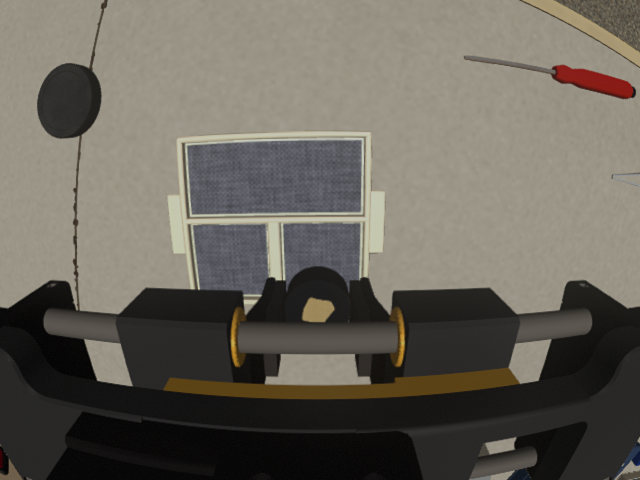

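Tray slots are visible around (275,207) with the puck over the far right square (320,290). I'll place it.

Request:
play_rows:
  series:
    - [-0.021,0.02,0.15,0,0,0]
    - [-0.021,0.02,0.27,0,0,0]
    - [-0.021,0.02,0.34,0,0,0]
    - [-0.021,0.02,0.375,0,0,0]
    - [-0.021,0.02,0.375,0,0,0]

```text
time: 9.2
ee_pos: [0.5357, 0.3106, 0.194]
eef_rot: [-0.1, 0.995, -0.0, -0.0]
ft_force: [-0.4, 0.1, 0.3]
width: 0.03
grip_force: 25.0
```

Request:
play_rows:
  series:
    - [0,0,0,0,0,0]
    - [0,0,0,0,0,0]
    - [0,0,0,0,0,0]
    - [0,0,0,0,0,0]
  fingers: 0.05

```text
time: 9.6
ee_pos: [0.5354, 0.3115, 0.1944]
eef_rot: [-0.101, 0.995, 0.0, 0.0]
ft_force: [0.4, 0.1, -0.1]
width: 0.0448
grip_force: 0.0
```

Request:
play_rows:
  series:
    - [0,0,-0.1,0,0,0]
    - [0,0,-0.4,0,0,0]
    - [0,0,-0.7,0,0,0]
    - [0,0,-0.7,0,0,0]

```text
time: 10.0
ee_pos: [0.5371, 0.312, 0.3071]
eef_rot: [-0.101, 0.995, 0.003, 0.005]
ft_force: [-0.1, 0.5, -0.0]
width: 0.0459
grip_force: 0.0
```

```bash
python3 - <<'E'
from h import *
im=wrist([('specimen_a',.021)])
vision.camera('scene')
for c in['top','scene']: print([np.round(d['point'],3) for d in spotter.boxes_of(c,'objective')][:2]) if c=='scene' else 0
plan(.669,.1115,101.5,.0275)
E
```

```text
specimen_a 0.79 [535.6 310.8  33.1  29.   11.4] [314. 232.]
[array([0.661, 0.118, 0.028])]
t10.20 row [-0.609 -1.483  0.717] [-0.001 -0.002  0.003] yawnow 101.6 j7 1.24
```

Request:
play_rows:
  series:
    - [-0.1,-0.25,0,0,0,0]
    - [-0.2,-0.5,0,0,0,0]
    - [-0.3,-0.74,0,0,0,0]
    - [-0.3,-0.74,0,0,0,0]
  fingers: 0.5

```text
time: 10.6
ee_pos: [0.6041, 0.205, 0.2977]
eef_rot: [-0.097, 0.995, -0.002, -0.0]
ft_force: [0.0, -0.5, -1.0]
width: 0.0632
grip_force: 0.0
```

Request:
play_rows:
  series:
    - [-0.1,-0.25,-0.1,0,0,0]
    - [-0.2,-0.5,-0.1,0,0,0]
    - [-0.3,-0.74,-0.1,0,0,0]
    - [-0.3,-0.74,-0.1,0,0,0]
    - [-0.3,-0.74,-0.1,0,0,0]

```text
time: 11.1
ee_pos: [0.668, 0.1111, 0.3124]
eef_rot: [-0.1, 0.995, -0.0, -0.001]
ft_force: [-0.5, 0.4, -0.8]
width: 0.0652
grip_force: 0.0
```

```bash
python3 - <<'E'
from h import *
im=wrist([('objective',.046),('specimen_a',.021)])
cv2.imwrite('pics/w4.png',im)
plan(.67,.1115,101.5,.0275)
E
```

```text
objective 0.57 [668.2 110.7  35.6  30.7  11.4] [317. 247.]
specimen_a 0.82 [ 5.645e+02 -1.051e+02  3.000e+01  4.100e+01  1.000e-01] [85. 69.]
specimen_a 0.66 [539.4 304.6  30.6  42.3  15.8] [570. 138.]
t11.25 row [-0.015 -0.018  0.815] [ 0.002 -0.003  0.006] yawnow 101.7 j7 1.64
```

View pics/w4.png

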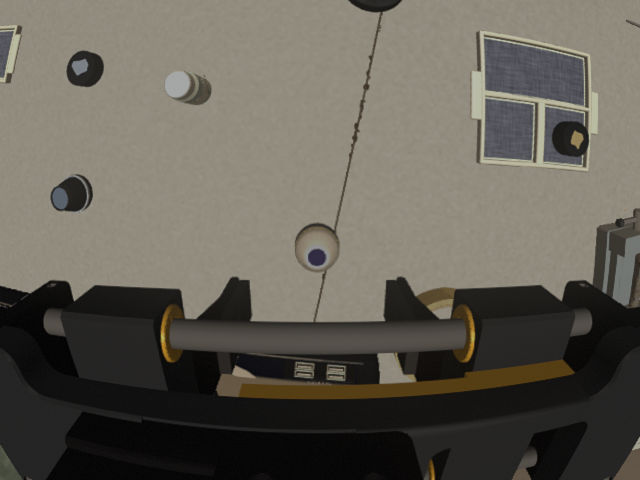

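The objective is centred at (317,247) with the vial far off at (185,85), so I'll grip it.

Request:
play_rows:
  series:
    - [-0.01,-0.018,0.25,0,0,0]
    - [-0.01,-0.018,0.45,0,0,0]
    - [-0.01,-0.018,0.62,0,0,0]
    - [-0.01,-0.018,0.73,0,0,0]
    - [-0.01,-0.018,0.73,0,0,0]

```text
time: 11.75
ee_pos: [0.6689, 0.1105, 0.202]
eef_rot: [-0.102, 0.995, -0.0, -0.002]
ft_force: [0.3, -0.6, -0.5]
width: 0.0652
grip_force: 0.0
```

Request:
play_rows:
  series:
    - [0,0,0,0,0,0]
    - [0,0,0,0,0,0]
    - [0,0,0,0,0,0]
    - [0,0,0,0,0,0]
    - [0,0,0,0,0,0]
  fingers: -1
  squeeze: 30

```text
time: 12.25
ee_pos: [0.6702, 0.1096, 0.205]
eef_rot: [-0.101, 0.995, 0.0, 0.0]
ft_force: [0.2, 1.2, -0.3]
width: 0.033
grip_force: 0.4
```

Request:
play_rows:
  series:
    - [0,0,0,0,0,0]
    - [0,0,0,0,0,0]
    - [0,0,-0.1,0,0,0]
    - [0,0,-0.35,0,0,0]
    - [0,0,-0.35,0,0,0]

```text
time: 12.75
ee_pos: [0.6716, 0.1094, 0.2629]
eef_rot: [-0.101, 0.995, 0.0, 0.004]
ft_force: [1.1, 0.1, -1.2]
width: 0.032
grip_force: 30.0
```

```bash
python3 - <<'E'
from h import *
plan(.5487,.2505,102,.093)
E
```

```text
t12.75 row [0.615 1.086 0.038] [-0.     0.015 -0.015] yawnow 101.6 j7 1.65
```

Request:
play_rows:
  series:
    - [0.1,0.18,0,0,0,0]
    - [0.25,0.45,0,0,0,0]
    - [0.4,0.7,0,0,0,0]
    - [0.4,0.7,0,0,0,0]

```text
time: 13.15
ee_pos: [0.5864, 0.2068, 0.2571]
eef_rot: [-0.105, 0.994, 0.002, -0.001]
ft_force: [0.6, 0.6, -1.4]
width: 0.0324
grip_force: 30.0
```

Request:
play_rows:
  series:
    - [0.1,0.18,0,0,0,0]
    - [0.17,0.3,0,0,0,0]
    - [0.215,0.386,0,0,0,0]
    - [0.215,0.386,0,0,0,0]
    - [0.215,0.386,0,0,0,0]

```text
time: 13.65
ee_pos: [0.5475, 0.25, 0.2572]
eef_rot: [-0.101, 0.995, -0.0, 0.0]
ft_force: [-0.0, -0.3, -2.0]
width: 0.0326
grip_force: 30.0
```

```bash
python3 - <<'E'
from h import *
plan(.5487,.2505,102,.0445)
E
```

```text
t13.65 row [-0.008  0.002  0.328] [-0.001  0.001 -0.015] yawnow 101.6 j7 1.35
```

Request:
play_rows:
  series:
    - [-0.008,0,0.13,0,0,0]
    - [-0.008,0,0.24,0,0,0]
    - [-0.008,0,0.3,0,0,0]
    - [-0.008,0,0.33,0,0,0]
    - [-0.008,0,0.33,0,0,0]

```text
time: 14.15
ee_pos: [0.549, 0.2499, 0.2081]
eef_rot: [-0.1, 0.995, -0.0, 0.0]
ft_force: [1.2, 0.4, -1.0]
width: 0.0323
grip_force: 30.0
```

Request:
play_rows:
  series:
    - [0,0,0,0,0,0]
    - [0,0,0,0,0,0]
    - [0,0,0,0,0,0]
    - [0,0,0,0,0,0]
  fingers: 0

```text
time: 14.55
ee_pos: [0.5483, 0.2509, 0.2077]
eef_rot: [-0.101, 0.995, 0.0, 0.0]
ft_force: [0.3, 0.2, 0.8]
width: 0.0428
grip_force: 0.0
```

Request:
play_rows:
  series:
    - [0,0,-0.1,0,0,0]
    - [0,0,-0.35,0,0,0]
    - [0,0,-0.7,0,0,0]
    - [0,0,-0.7,0,0,0]
    - [0,0,-0.7,0,0,0]

```text
time: 15.05
ee_pos: [0.5486, 0.251, 0.3152]
eef_rot: [-0.101, 0.995, 0.001, 0.002]
ft_force: [0.5, -0.0, -0.8]
width: 0.0435
grip_force: 0.0
```

```bash
python3 - <<'E'
from h import *
im=wrist([('objective',.049),('specimen_a',.021),('hex_keys',.017)])
cv2.imwrite('pics/w5.png',im)
plan(.4566,-.1052,157.8,.13)
E
```

```text
objective 0.72 [547.3 250.4  34.6  31.2  11.5] [316. 242.]
specimen_a 0.93 [536.  309.5  36.1  30.1  46.4] [394. 233.]
hex_keys 0.89 [468.3 -68.8  38.5  26.7  67.8] [ 7. 89.]
t15.25 row [ 1.072 -2.203  0.123] [ 1.000e-03 -4.000e-03 -1.874e+00] yawnow 101.6 j7 1.34
```

View pics/w5.png

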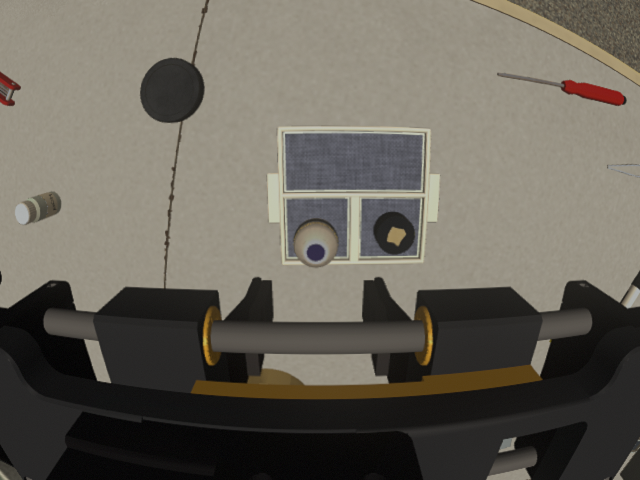

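Both sit in their compartments: objective at (316,242) and puck at (394,233). Next is the hex set; turning the other way keeps joint 7 in range.

Request:
play_rows:
  series:
    - [0.12,-0.25,0,0,0,0]
    - [0.24,-0.5,0,0,0,0]
    - [0.357,-0.734,0,0,0,0]
    - [0.357,-0.734,0,0,0,0]

```text
time: 15.65
ee_pos: [0.5171, 0.1266, 0.3117]
eef_rot: [-0.097, 0.995, -0.001, -0.001]
ft_force: [0.3, -0.3, -0.2]
width: 0.0436
grip_force: 0.0
```

Request:
play_rows:
  series:
    - [0.12,-0.25,0,0,0,0]
    - [0.24,-0.5,0,0,0,0]
    - [0.357,-0.734,0,0,0,0]
    - [0.357,-0.734,0,0,0,0]

```text
time: 16.05
ee_pos: [0.4864, 0.009, 0.3119]
eef_rot: [-0.097, 0.995, -0.001, -0.001]
ft_force: [0.7, 0.6, 0.3]
width: 0.0433
grip_force: 0.0
```

Request:
play_rows:
  series:
    - [0.12,-0.25,0,0,0,0]
    - [0.24,-0.5,0,0,0,0]
    - [0.357,-0.734,0,0,0,0]
    - [0.357,-0.734,0,0,0,0]

```text
time: 16.45
ee_pos: [0.4559, -0.1089, 0.3121]
eef_rot: [-0.098, 0.995, -0.0, -0.001]
ft_force: [-0.2, -0.1, 0.9]
width: 0.0435
grip_force: 0.0
```

Request:
play_rows:
  series:
    - [0,0,0,0,0,0.25]
    - [0,0,0,0,0,0.5]
    - [0,0,0,0,0,0.75]
    - [0,0,0,0,0,1]
    - [0,0,0,0,0,1]

```text
time: 16.95
ee_pos: [0.4575, -0.1036, 0.312]
eef_rot: [0.16, 0.987, -0.0, -0.0]
ft_force: [-0.6, 0.2, 0.0]
width: 0.0436
grip_force: 0.0
```

Request:
play_rows:
  series:
    - [0,0,0,0,0,0.25]
    - [0,0,0,0,0,0.5]
    - [0,0,0,0,0,0.75]
    - [0,0,0,0,0,1]
    - [0,0,0,0,0,1]

```text
time: 17.45
ee_pos: [0.4573, -0.1041, 0.3122]
eef_rot: [0.409, 0.913, -0.0, -0.0]
ft_force: [0.3, 1.0, 0.7]
width: 0.0433
grip_force: 0.0
```

Request:
play_rows:
  series:
    - [0,0,0,0,0,0.25]
    - [0,0,0,0,0,0.5]
    - [0,0,0,0,0,0.75]
    - [0,0,0,0,0,1]
    - [0,0,0,0,0,1]

```text
time: 17.95
ee_pos: [0.4572, -0.1045, 0.3123]
eef_rot: [0.631, 0.776, -0.0, -0.0]
ft_force: [-0.2, 0.4, 0.3]
width: 0.0435
grip_force: 0.0
```

Request:
play_rows:
  series:
    - [0,0,0,0,0,0.25]
    - [0,0,0,0,0,0.5]
    - [0,0,0,0,0,0.75]
    - [0,0,0,0,0,1]
    - [0,0,0,0,0,1]

```text
time: 18.45
ee_pos: [0.4571, -0.1047, 0.3124]
eef_rot: [0.81, 0.587, -0.0, -0.0]
ft_force: [0.8, -0.4, -0.6]
width: 0.0436
grip_force: 0.0
```

```bash
python3 - <<'E'
from h import *
im=wrist([('hex_keys',.017),('loupe',.031),('specimen_a',.018)])
cv2.imwrite('pics/w6.png',im)
plan(.4566,-.1052,-22.2,.0275)
E
```

```text
hex_keys 0.59 [ 457.6 -104.5   86.9   20.4   67.4] [318. 233.]
loupe 0.94 [ 662.6 -106.4   31.2   45.6   77.3] [556. 167.]
specimen_a 0.96 [ 560.4 -112.4   29.7   35.1   49.4] [446. 205.]
t18.65 row [-0.003 -0.002  0.809] [-0.    -0.     0.137] yawnow -18.1 j7 -0.15
```

View pics/w6.png

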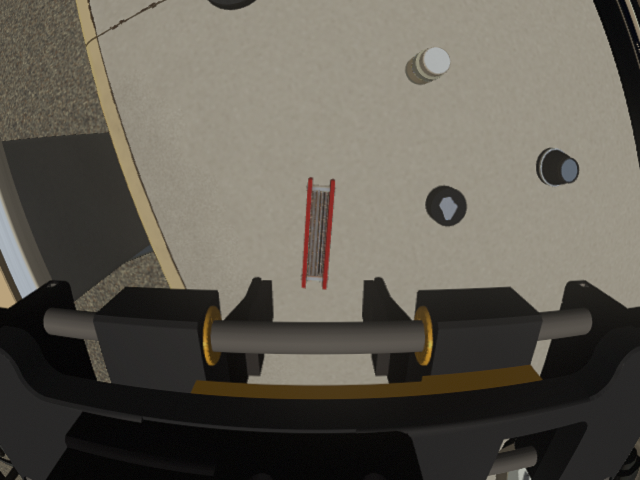

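The hex bar at (318,233) is centred and needs 4° of turn.

Request:
play_rows:
  series:
    - [0,0,0.25,0,0,0.145]
    - [0,0,0.5,0,0,0.145]
    - [0,0,0.7,0,0,0.145]
    - [0,0,0.81,0,0,0.145]
    - [0,0,0.81,0,0,0.145]

```text
time: 19.15
ee_pos: [0.4561, -0.1048, 0.189]
eef_rot: [0.832, 0.555, -0.002, -0.001]
ft_force: [-0.7, -0.4, -0.4]
width: 0.0432
grip_force: 0.0
```

Request:
play_rows:
  series:
    - [0,0,0,0,0,0]
    - [0,0,0,0,0,0]
    - [0,0,0,0,0,0]
    - [0,0,0,0,0,0]
    - [0,0,0,0,0,0]
  fingers: -1
  squeeze: 30

```text
time: 19.65
ee_pos: [0.4574, -0.1049, 0.1917]
eef_rot: [0.833, 0.554, 0.001, 0.0]
ft_force: [-1.2, -0.1, 7.7]
width: 0.02
grip_force: 30.0
```

Request:
play_rows:
  series:
    - [0,0,0,0,0,0]
    - [0,0,-0.1,0,0,0]
    - [0,0,-0.3,0,0,0]
    - [0,0,-0.5,0,0,0]
    - [0,0,-0.5,0,0,0]

```text
time: 20.15
ee_pos: [0.4583, -0.1053, 0.2694]
eef_rot: [0.833, 0.554, 0.003, 0.001]
ft_force: [0.6, 0.4, -1.5]
width: 0.0205
grip_force: 30.0
```

```bash
python3 - <<'E'
from h import *
plan(.4896,.2687,12,.105)
E
```

```text
t20.15 row [ 2.38  -0.773  0.009] [ 0.012 -0.002 -1.159] yawnow -22.8 j7 -0.19
```

Request:
play_rows:
  series:
    - [0.2,-0.065,0,0,0,0]
    - [0.45,-0.146,0,0,0,0]
    - [0.7,-0.227,0,0,0,0]
    - [0.793,-0.258,0,0,0,0]

```text
time: 20.55
ee_pos: [0.4672, 0.0235, 0.2654]
eef_rot: [0.832, 0.555, 0.0, -0.001]
ft_force: [0.2, -0.7, -0.8]
width: 0.0197
grip_force: 30.0
```

Request:
play_rows:
  series:
    - [0.25,-0.08,0,0,0,0]
    - [0.5,-0.16,0,0,0,0]
    - [0.7,-0.227,0,0,0,0]
    - [0.793,-0.258,0,0,0,0]

```text
time: 20.95
ee_pos: [0.4773, 0.1475, 0.2653]
eef_rot: [0.832, 0.555, -0.0, -0.0]
ft_force: [-0.7, -0.3, -0.9]
width: 0.0201
grip_force: 30.0
```

Request:
play_rows:
  series:
    - [0.25,-0.08,0,0,0,0]
    - [0.5,-0.16,0,0,0,0]
    - [0.7,-0.227,0,0,0,0]
    - [0.793,-0.258,0,0,0,0]

```text
time: 21.35
ee_pos: [0.4877, 0.2715, 0.2653]
eef_rot: [0.832, 0.555, -0.0, -0.0]
ft_force: [-0.1, -0.2, -0.6]
width: 0.02
grip_force: 30.0
```

Request:
play_rows:
  series:
    - [0,0,0,0,0,-0.2]
    - [0,0,0,0,0,-0.45]
    - [0,0,0,0,0,-0.7]
    - [0,0,0,0,0,-0.9]
    - [0,0,0,0,0,-0.9]

```text
time: 21.85
ee_pos: [0.4884, 0.2676, 0.2656]
eef_rot: [0.681, 0.733, -0.0, 0.0]
ft_force: [-0.1, -0.0, -1.7]
width: 0.0199
grip_force: 30.0
```

Request:
play_rows:
  series:
    - [0,0,0,0,0,-0.26]
    - [0,0,0,0,0,-0.26]
    - [0,0,0,0,0,-0.26]

```text
time: 22.15
ee_pos: [0.4883, 0.2684, 0.2658]
eef_rot: [0.632, 0.775, -0.0, -0.0]
ft_force: [0.8, 0.1, 0.1]
width: 0.0197
grip_force: 30.0
```

```bash
python3 - <<'E'
from h import *
im=wrist([('hex_keys',.09),('large_tray',.009)])
cv2.imwrite('pics/w7.png',im)
plan(.4896,.2687,12,.0315)
E
```

```text
hex_keys 0.73 [484.7 286.4  21.2  53.6  11.5] [317. 279.]
large_tray 0.8 [514.1 288.1 111.3 111.1  12. ] [361. 213.]
large_tray 0.17 [491.  256.4  31.5  81.7  11.7] [317. 281.]
t22.30 row [-0.003  0.009  0.473] [-0.     0.    -0.005] yawnow 11.8 j7 -0.32
```

View pics/w7.png

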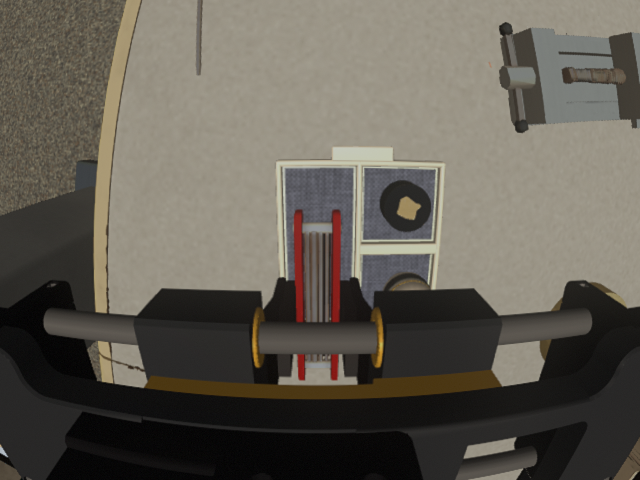

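The bar is aligned over the slot at (318,290). I'll lower it and release with a small opening.

Request:
play_rows:
  series:
    - [0,0.01,0.18,0,0,0]
    - [0,0.01,0.34,0,0,0]
    - [0,0.01,0.43,0,0,0]
    - [0,0.01,0.475,0,0,0]
    - [0,0.01,0.475,0,0,0]

```text
time: 22.8
ee_pos: [0.4897, 0.2694, 0.1949]
eef_rot: [0.63, 0.777, -0.0, -0.0]
ft_force: [-0.3, 0.5, -0.2]
width: 0.0198
grip_force: 30.0
```

Request:
play_rows:
  series:
    - [0,0,0,0,0,0]
    - [0,0,0,0,0,0]
    - [0,0,0,0,0,0]
    - [0,0,0,0,0,0]
  fingers: -0.3

```text
time: 23.2
ee_pos: [0.4897, 0.2694, 0.1951]
eef_rot: [0.629, 0.777, 0.0, 0.0]
ft_force: [-0.1, 0.4, -0.4]
width: 0.0299
grip_force: 0.0
```

Request:
play_rows:
  series:
    - [0,0,-0.08,0,0,0]
    - [0,0,-0.3,0,0,0]
    - [0,0,-0.6,0,0,0]
    - [0,0,-0.8,0,0,0]
    - [0,0,-0.8,0,0,0]

```text
time: 23.7
ee_pos: [0.4908, 0.2698, 0.3205]
eef_rot: [0.629, 0.777, 0.004, 0.001]
ft_force: [-0.2, -0.0, 0.1]
width: 0.0305
grip_force: 0.0
```

```bash
python3 - <<'E'
from h import *
im=wrist([('hex_keys',.02),('large_tray',.009),('objective',.049)])
plan(.562,-.112,88,.15)
plan(.562,-.112,12,.15)
E
```

```text
hex_keys 0.66 [490.5 269.5  21.7  88.1  12.1] [313. 232.]
large_tray 0.71 [517.5 275.5 112.2 136.7  11.8] [343. 219.]
objective 0.74 [548.2 260.   28.9  37.4  37.7] [387. 273.]
t23.90 row [-2.586 -0.055  0.005] [-3.000e-03 -1.000e-03 -2.533e+00] yawnow 12.0 j7 -0.33
t23.90 row [-2.586 -0.055  0.005] [-0.002  0.001  0.001] yawnow 12.0 j7 -0.33
```

Request:
play_rows:
  series:
    - [-0.25,-0.005,0,0,0,0]
    - [-0.5,-0.01,0,0,0,0]
    - [-0.8,-0.018,0,0,0,0]
    - [-0.862,-0.018,0,0,0,0]
  fingers: 0.2

```text
time: 24.3
ee_pos: [0.5145, 0.1368, 0.3137]
eef_rot: [0.632, 0.775, -0.002, 0.0]
ft_force: [0.5, 0.8, -0.6]
width: 0.05
grip_force: 0.0
```

Request:
play_rows:
  series:
    - [-0.25,-0.005,0,0,0,0]
    - [-0.5,-0.01,0,0,0,0]
    - [-0.8,-0.018,0,0,0,0]
    - [-0.862,-0.018,0,0,0,0]

```text
time: 24.7
ee_pos: [0.5382, 0.0101, 0.3139]
eef_rot: [0.632, 0.775, -0.001, 0.0]
ft_force: [0.2, 0.4, -0.9]
width: 0.0524
grip_force: 0.0
```

Request:
play_rows:
  series:
    - [-0.25,-0.005,0,0,0,0]
    - [-0.5,-0.01,0,0,0,0]
    - [-0.8,-0.018,0,0,0,0]
    - [-0.862,-0.018,0,0,0,0]
    - [-0.862,-0.018,0,0,0,0]

```text
time: 25.2
ee_pos: [0.5623, -0.113, 0.3138]
eef_rot: [0.63, 0.776, -0.001, -0.0]
ft_force: [0.2, 0.6, -0.7]
width: 0.0522
grip_force: 0.0
```

```bash
python3 - <<'E'
from h import *
im=wrist([('specimen_a',.018),('small_tray',.009),('loupe',.031)])
cv2.imwrite('pics/w8.png',im)
plan(.562,-.112,12,.027)
E
```

```text
specimen_a 0.56 [ 562.8 -112.7   30.9   32.7   11.8] [318. 235.]
small_tray 0.88 [ 545.6 -252.5   69.4   37.6   11.8] [275. 369.]
loupe 0.56 [ 665.1 -107.5   33.1   39.    33.4] [448. 258.]
t25.40 row [-0.016 -0.007  0.825] [-0.001 -0.002  0.006] yawnow 12.2 j7 0.44
```

View pics/w8.png

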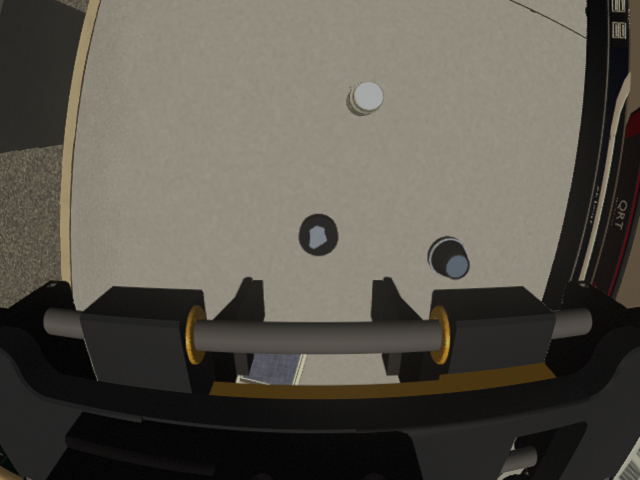

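The puck is centred at (318,235); I'll grip and lift.

Request:
play_rows:
  series:
    - [0,0,0.25,0,0,0]
    - [0,0,0.5,0,0,0]
    - [0,0,0.7,0,0,0]
    - [0,0,0.827,0,0,0]
    - [0,0,0.827,0,0,0]

```text
time: 25.9
ee_pos: [0.5614, -0.1099, 0.188]
eef_rot: [0.628, 0.778, -0.001, -0.002]
ft_force: [-0.9, -0.5, -0.5]
width: 0.0519
grip_force: 0.0
```

Request:
play_rows:
  series:
    - [0,0,0,0,0,0]
    - [0,0,0,0,0,0]
    - [0,0,0,0,0,0]
    - [0,0,0,0,0,0]
    - [0,0,0,0,0,0]
  fingers: -1
  squeeze: 25

```text
time: 26.4
ee_pos: [0.5629, -0.1117, 0.1917]
eef_rot: [0.629, 0.777, 0.001, 0.001]
ft_force: [-0.6, 1.9, 6.6]
width: 0.0301
grip_force: 25.0
```

Request:
play_rows:
  series:
    - [0,0,0,0,0,0]
    - [0,0,-0.1,0,0,0]
    - [0,0,-0.3,0,0,0]
    - [0,0,-0.6,0,0,0]
    - [0,0,-0.6,0,0,0]

```text
time: 26.9
ee_pos: [0.5641, -0.1126, 0.2873]
eef_rot: [0.629, 0.777, 0.003, 0.004]
ft_force: [0.8, 0.1, 0.3]
width: 0.0297
grip_force: 25.0
```

```bash
python3 - <<'E'
from h import *
plan(.5427,-.3087,12,.117)
E
```

```text
t26.90 row [-1.249 -0.411  0.045] [ 0.017  0.004 -0.001] yawnow 12.0 j7 0.46
```

Request:
play_rows:
  series:
    - [-0.25,-0.08,0,0,0,0]
    - [-0.5,-0.16,0,0,0,0]
    - [-0.62,-0.205,0,0,0,0]
    - [-0.62,-0.205,0,0,0,0]

```text
time: 27.3
ee_pos: [0.5505, -0.2129, 0.2815]
eef_rot: [0.631, 0.776, -0.001, 0.001]
ft_force: [-0.6, 0.5, -1.1]
width: 0.0294
grip_force: 25.0
```

Request:
play_rows:
  series:
    - [-0.25,-0.08,0,0,0,0]
    - [-0.5,-0.16,0,0,0,0]
    - [-0.62,-0.205,0,0,0,0]
    - [-0.62,-0.205,0,0,0,0]
    - [-0.62,-0.205,0,0,0,0]

```text
time: 27.8
ee_pos: [0.5415, -0.3054, 0.2808]
eef_rot: [0.629, 0.777, 0.0, -0.0]
ft_force: [1.0, 0.7, -0.1]
width: 0.0296
grip_force: 25.0
```

```bash
python3 - <<'E'
from h import *
im=wrist([('small_tray',.009)])
cv2.imwrite('pics/w9.png',im)
plan(.5427,-.3087,12,.0312)
E
```

```text
small_tray 0.74 [ 544.7 -277.9  134.4   60.6   87.7] [331. 196.]
t27.90 row [-0.029 -0.001  0.573] [ 0.001 -0.002  0.005] yawnow 12.2 j7 0.83
```

View pics/w9.png

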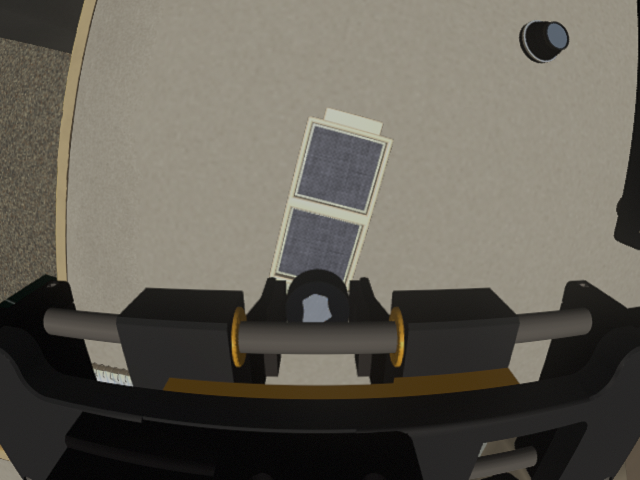

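The small tray shows at (331,196) with the puck over its near compartment. Placing it.

Request:
play_rows:
  series:
    - [-0.025,0.005,0.2,0,0,0]
    - [-0.025,0.005,0.4,0,0,0]
    - [-0.025,0.005,0.53,0,0,0]
    - [-0.025,0.005,0.573,0,0,0]
    - [-0.025,0.005,0.573,0,0,0]

```text
time: 28.4
ee_pos: [0.5431, -0.3085, 0.1944]
eef_rot: [0.628, 0.778, 0.0, -0.001]
ft_force: [0.6, -0.4, 0.8]
width: 0.0299
grip_force: 25.0
```

Request:
play_rows:
  series:
    - [0,0,0,0,0,0]
    - [0,0,0,0,0,0]
    - [0,0,0,0,0,0]
    - [0,0,0,0,0,0]
  fingers: 0.05

```text
time: 28.8
ee_pos: [0.5428, -0.3099, 0.1951]
eef_rot: [0.629, 0.777, 0.0, 0.0]
ft_force: [0.4, -0.4, 0.6]
width: 0.0449
grip_force: 0.0
```

Request:
play_rows:
  series:
    - [0,0,-0.1,0,0,0]
    - [0,0,-0.35,0,0,0]
    - [0,0,-0.65,0,0,0]
    - [0,0,-0.8,0,0,0]
    - [0,0,-0.8,0,0,0]

```text
time: 29.3
ee_pos: [0.5432, -0.311, 0.32]
eef_rot: [0.629, 0.777, 0.001, 0.003]
ft_force: [0.7, -0.0, 0.1]
width: 0.0456
grip_force: 0.0
```

```bash
python3 - <<'E'
from h import *
im=wrist([('specimen_a',.021),('small_tray',.009)])
plan(.669,-.108,90,.15)
E
```

```text
specimen_a 0.81 [ 543.5 -309.4   32.6   32.9   11.8] [315. 231.]
small_tray 0.89 [ 544.6 -279.7  137.3   60.    87.7] [326. 183.]
t29.45 row [1.14  1.106 0.008] [ 0.000e+00 -1.000e-03 -2.599e+00] yawnow 12.0 j7 0.83
```

Request:
play_rows:
  series:
    - [0,0,0,0,0,-0.25]
    - [0,0,0,0,0,-0.5]
    - [0,0,0,0,0,-0.75]
    - [0,0,0,0,0,-0.866]
    - [0,0,0,0,0,-0.866]

```text
time: 29.95
ee_pos: [0.5423, -0.3099, 0.3136]
eef_rot: [0.438, 0.899, -0.0, -0.001]
ft_force: [-0.2, -0.2, -0.4]
width: 0.0456
grip_force: 0.0
```

Request:
play_rows:
  series:
    - [0,0,0,0,0,-0.25]
    - [0,0,0,0,0,-0.5]
    - [0,0,0,0,0,-0.75]
    - [0,0,0,0,0,-0.866]
    - [0,0,0,0,0,-0.866]

```text
time: 30.45
ee_pos: [0.5424, -0.3099, 0.314]
eef_rot: [0.226, 0.974, 0.0, -0.001]
ft_force: [0.3, -0.7, -0.8]
width: 0.0458
grip_force: 0.0
```

Request:
play_rows:
  series:
    - [0,0,0,0,0,-0.25]
    - [0,0,0,0,0,-0.5]
    - [0,0,0,0,0,-0.75]
    - [0,0,0,0,0,-0.866]
    - [0,0,0,0,0,-0.866]

```text
time: 30.95
ee_pos: [0.5425, -0.31, 0.3142]
eef_rot: [0.002, 1.0, 0.0, -0.0]
ft_force: [-0.1, -0.5, 0.3]
width: 0.0457
grip_force: 0.0
```

Request:
play_rows:
  series:
    - [-0.16,0.25,0,0,0,0]
    - [-0.32,0.5,0,0,0,0]
    - [-0.42,0.676,0,0,0,0]
    - [-0.42,0.676,0,0,0,0]

```text
time: 31.35
ee_pos: [0.6081, -0.2027, 0.314]
eef_rot: [-0.001, 1.0, 0.001, 0.0]
ft_force: [-0.6, 0.8, -0.6]
width: 0.0453
grip_force: 0.0
```

Request:
play_rows:
  series:
    - [-0.16,0.25,0,0,0,0]
    - [-0.32,0.5,0,0,0,0]
    - [-0.42,0.676,0,0,0,0]
    - [-0.42,0.676,0,0,0,0]
    - [-0.42,0.676,0,0,0,0]

```text
time: 31.85
ee_pos: [0.6687, -0.1072, 0.3141]
eef_rot: [0.001, 1.0, -0.0, -0.001]
ft_force: [0.0, -1.3, 0.3]
width: 0.0463
grip_force: 0.0
```

```bash
python3 - <<'E'
from h import *
im=wrist([('loupe',.031)])
for d in spotter.regions_of('wrist','loupe')[:1]:
    y,x=np.argwhere(d['pixels']).mean(0).astype(int); c=im[y-50:y+50,x-50:x+50]
    cv2.imwrite('pics/w10.png',np.hstack([cv2.resize(c,(480,480),interpolation=cv2.INTER_CUBIC),cv2.resize(im,(320,240))][:1]))
    print(x,y)
plan(.669,-.108,90,.0285)
E
```

```text
loupe 0.83 [ 668.6 -111.5   33.6   31.8   18.2] [311. 239.]
311 238
t32.00 row [-0.006  0.009  0.818] [-0.002 -0.001 -0.009] yawnow 89.7 j7 1.73
```

View pics/w10.png

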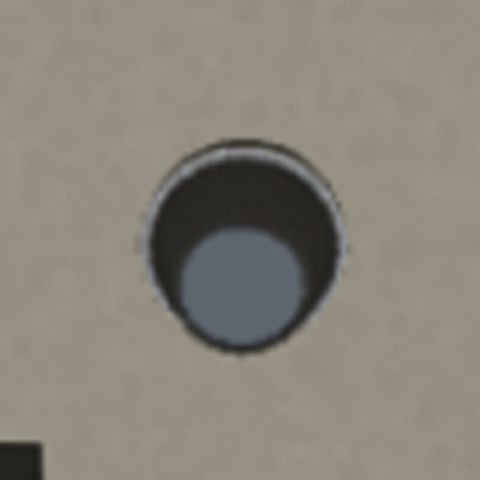

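The loupe shows at (311,240), centre about (0.671, -0.1105); the barrel looks round, so I'll grip along world y.

Request:
play_rows:
  series:
    - [-0.018,-0.008,0.2,0,0,0]
    - [-0.018,-0.008,0.4,0,0,0]
    - [-0.018,-0.008,0.6,0,0,0]
    - [-0.018,-0.008,0.75,0,0,0]
    - [-0.018,-0.008,0.8,0,0,0]
  fingers: 0.27

```text
time: 32.5
ee_pos: [0.6701, -0.1097, 0.1921]
eef_rot: [0.002, 1.0, -0.0, -0.002]
ft_force: [-0.2, -0.6, -0.8]
width: 0.055
grip_force: 0.0
```

Request:
play_rows:
  series:
    - [0,0,0,0,0,0]
    - [0,0,0,0,0,0]
    - [0,0,0,0,0,0]
    - [0,0,0,0,0,0]
    - [0,0,0,0,0,0]
  fingers: -1
  squeeze: 20

```text
time: 33.0
ee_pos: [0.6717, -0.1085, 0.1955]
eef_rot: [0.0, 1.0, -0.0, 0.001]
ft_force: [0.2, 0.1, 0.9]
width: 0.0233
grip_force: 0.1
```

Request:
play_rows:
  series:
    - [0,0,0,0,0,0]
    - [0,0,0,0,0,0]
    - [0,0,0,0,0,0]

```text
time: 33.3
ee_pos: [0.6717, -0.1085, 0.1955]
eef_rot: [0.0, 1.0, -0.0, 0.0]
ft_force: [-1.3, -0.7, 6.3]
width: 0.0219
grip_force: 20.0
```

Request:
play_rows:
  series:
    - [0,0,-0.05,0,0,0]
    - [0,0,-0.2,0,0,0]
    - [0,0,-0.4,0,0,0]
    - [0,0,-0.5,0,0,0]
    - [0,0,-0.5,0,0,0]

```text
time: 33.8
ee_pos: [0.6721, -0.1086, 0.2723]
eef_rot: [0.0, 1.0, -0.0, 0.002]
ft_force: [0.9, 0.1, -0.4]
width: 0.022
grip_force: 20.0
```

```bash
python3 - <<'E'
from h import *
plan(.5458,-.249,88,.105)
E
```

```text
t33.80 row [ 0.842 -0.937  0.022] [-0.     0.008  0.065] yawnow 90.0 j7 1.74
```

Request:
play_rows:
  series:
    - [0.18,-0.2,0,0,0,0]
    - [0.36,-0.4,0,0,0,0]
    - [0.5,-0.55,0,0,0,0]
    - [0.5,-0.55,0,0,0,0]

```text
time: 34.2
ee_pos: [0.593, -0.1956, 0.2683]
eef_rot: [0.004, 1.0, -0.001, -0.002]
ft_force: [0.8, 0.2, 0.2]
width: 0.0216
grip_force: 20.0
```

Request:
play_rows:
  series:
    - [0.15,-0.17,0,0,0,0]
    - [0.28,-0.31,0,0,0,0]
    - [0.34,-0.387,0,0,0,0]
    - [0.34,-0.387,0,0,0,0]
    - [0.34,-0.387,0,0,0,0]

```text
time: 34.7
ee_pos: [0.5462, -0.2478, 0.2693]
eef_rot: [-0.0, 1.0, 0.0, 0.0]
ft_force: [0.5, -0.1, -0.7]
width: 0.022
grip_force: 20.0
```

```bash
python3 - <<'E'
from h import *
im=wrist([('loupe',.1),('small_tray',.009),('specimen_a',.021)])
cv2.imwrite('pics/w11.png',im)
plan(.5458,-.249,90,.0350)
E
```

```text
loupe 0.77 [ 538.  -247.6   23.3   28.    88.3] [318. 294.]
small_tray 0.85 [ 543.5 -279.9  137.1   60.9   87.5] [276. 239.]
specimen_a 0.57 [ 541.9 -310.1   29.9   35.3   59.7] [223. 247.]
t34.90 row [ 0.003 -0.009  0.473] [0.001 0.    0.003] yawnow 90.1 j7 2.01
```

View pics/w11.png

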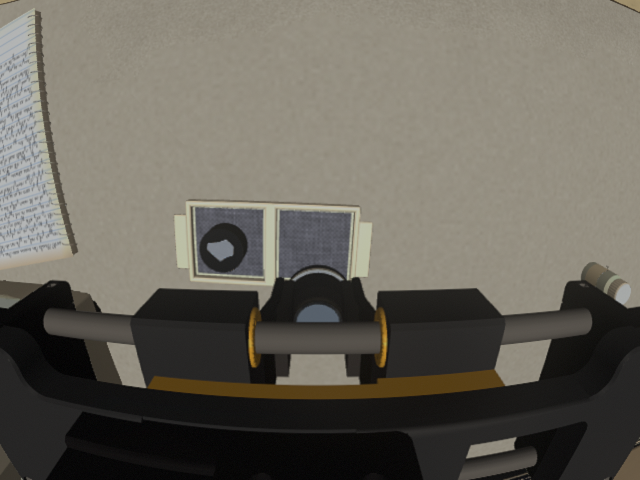

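The tray is at (276,239), with the puck in the left compartment and the loupe over the right one. Placing it.

Request:
play_rows:
  series:
    - [0.006,-0.013,0.16,0,0,0]
    - [0.006,-0.013,0.32,0,0,0]
    - [0.006,-0.013,0.43,0,0,0]
    - [0.006,-0.013,0.477,0,0,0]
    - [0.006,-0.013,0.477,0,0,0]

```text
time: 35.4
ee_pos: [0.5449, -0.2501, 0.1979]
eef_rot: [-0.0, 1.0, 0.0, -0.0]
ft_force: [0.1, -0.5, -0.5]
width: 0.022
grip_force: 20.0
```

Request:
play_rows:
  series:
    - [0,0,0,0,0,0]
    - [0,0,0,0,0,0]
    - [0,0,0,0,0,0]
    - [0,0,0,0,0,0]
    - [0,0,0,0,0,0]
  fingers: -0.2

```text
time: 35.9
ee_pos: [0.5445, -0.2509, 0.1983]
eef_rot: [0.0, 1.0, 0.0, 0.0]
ft_force: [0.0, -0.6, 0.2]
width: 0.0345
grip_force: 0.0
```

Request:
play_rows:
  series:
    - [0,0,-0.08,0,0,0]
    - [0,0,-0.3,0,0,0]
    - [0,0,-0.6,0,0,0]
    - [0,0,-0.8,0,0,0]
    - [0,0,-0.8,0,0,0]

```text
time: 36.4
ee_pos: [0.5454, -0.2517, 0.3241]
eef_rot: [0.001, 1.0, -0.001, 0.004]
ft_force: [0.0, -1.0, 0.1]
width: 0.0349
grip_force: 0.0
```

```bash
python3 - <<'E'
from h import *
im=wrist([('loupe',.034),('small_tray',.009),('specimen_a',.021)])
t=vision.camera('top')
big=cv2.resize(t[170:310,140:480],None,fx=2.35,fy=2.35,interpolation=cv2.INTER_CUBIC)
w=cv2.resize(im[:300,:],None,fx=.8*799/640,fy=.75) if 0 else cv2.resize(im[120:320,100:500],(big.shape[1]//2,200))
pad=np.zeros((200,big.shape[1],3),np.uint8); pad[:,:w.shape[1]]=w
cv2.imwrite('pics/fin.png',np.vstack([big,pad])); print(big.shape)
E
```

```text
loupe 0.96 [ 541.9 -250.4   31.9   30.8   44.6] [320. 229.]
small_tray 0.64 [ 544.1 -280.1  137.9   62.2   87.5] [286. 221.]
specimen_a 0.7 [ 542.7 -310.    30.    33.8   43.4] [245. 225.]
specimen_a 0.22 [576.3  -1.6  65.9  23.2  68.3] [575. 260.]
(329, 799, 3)
```

View pics/fin.png

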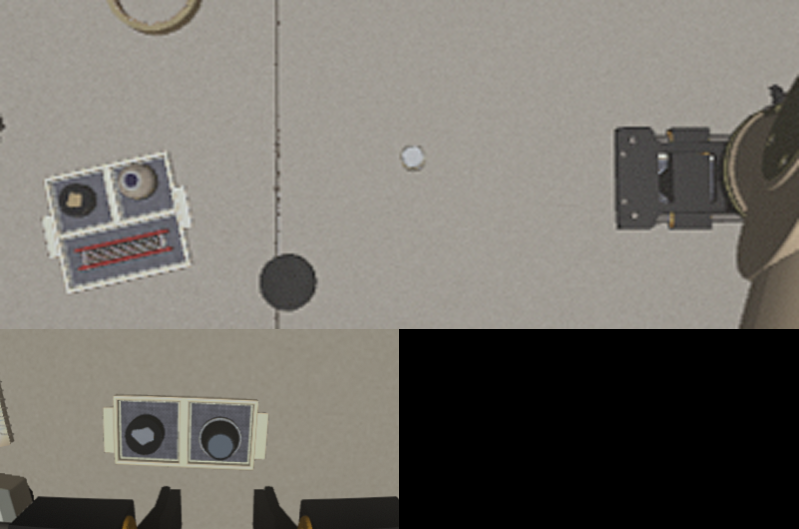

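The final view shows all five things upright in their compartments: large tray around (118,222), small tray around (185,432) in the inset. The vial (413,157) and cap (288,282) are unmoved, and the gripper is clear, so I'm handing in.

```bash
python3 -c "
from bench import job; print(job.close_job())"
```

```text
the job is handed in; nothing more can be done
None
```

Both kits are made up and the job is handed in after about 37 s of robot time; the closing call gave no verdict, but the last pictures showed all five things upright in their compartments, with the lens cap and vial where they stood.

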